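# Set up a gel casting mould: press the tray home between the dams and stand the comb in it

### The job

Get the gel mould ready for pouring: set the orange gel tray squarely between the two rubber dams of the white casting stand and press it down past the sprung dam until it is fully home and lies level on the bed. Then take the red comb out of the slanting rack and stand it upright, teeth down, in the tray's pair of notches. Leave the blue comb in the rack, and do not disturb the glassware, the bottles or the timer.

Things in the scene. Friction and masses are not known exactly. Their poses are not given: they have to be found in the camera images.
- caster: White casting stand, fixed; place and yaw vary (within 0.35 rad). Base plate 96 mm wide (y), from x = -104 to +80 mm, its top 18 mm above the bench. Origin on the bench below the middle of the bed; x from the sprung dam (near the robot) to the fixed dam (far). Rubber-faced dams, 76 mm wide, stand at both ends of the bed, tops 47 mm above the bench. The long sides are open for fingers.
- bed (a point): Centre of the grey bed's top face, 22 mm above the bench; axes as the stand's. A tray that is fully home has its origin here (within about 1 mm): flat on the bed, one end against the fixed dam, the sprung dam pushed back 4 mm.
- fixed_dam (a point): On the lip of the fixed dam's face, stand x = +55 mm, 35 mm above the bench. Above this height both dams' faces slope outwards as a lead-in, 12 mm high and 6 mm wider at the top; the dam's outer side is at x = +70 mm.
- sprung_dam (a joint): Travel of the sprung dam away from the bed, m: 0 free (face at stand x = -51 mm), about 0.004 with the tray home, at most 0.011. Spring 2.5 N free, 4.5 N with the tray home. A tray set down lightly stays perched on the lead-ins, level 17 mm too high or with one end high; pressing it home takes about 8 to 12 N. Friction holds it where it is left: an end not pressed stays high.
- tray: Loose orange gel tray, 110 (x) x 66 (y) x 26 (z) mm, 0.12 kg, lying flat on the bench at any yaw, left or right of the stand (the rack is on the other side). Origin: centre of its underside. Floor 5 mm thick; rails 6 mm thick, 26 mm high on both long sides (outer faces y = +-33 mm), ends open. A pair of notches in the rails at x = +32 mm. Either end may face the fixed dam.
- notches (a point): On the tray, midway between the two notches at the height of their bottoms: tray x = +32, y = 0, z = 16 mm; axes as the tray's. Each notch is 11.5 mm wide along x and 10 mm deep, with rounded mouths of radius 4 mm.
- comb_rack: White comb rack, fixed, 136 (x) x 96 (y) x 63 mm high, yaw -0.1 to 0.4 rad, left or right of the stand. Origin on the bench under its middle. Two cheeks (inner faces y = +-33 mm) have slots that hold the ends of two combs, one 66 mm behind the other; slots lean 38 degrees from vertical, top towards -x (the robot). Between the cheeks it is open for fingers down to 18 mm above the bench.
- red_comb: Loose red comb, six wide teeth, 8 (x) x 88 (y) x 47 (z) mm, 45 g. Origin: middle of the tips of the teeth; own z runs from teeth to top edge. Back bar 88 mm long, 8 mm thick, from z = 9 to 47 mm; teeth 46 mm wide, 3 mm thick. At the start it leans 38 degrees in the front or rear slot, top towards the robot, origin 31 mm above the bench; it draws out along its own z.
- red_comb_foot (a point): On the red comb, middle of the underside of its back bar (comb z = 9 mm); axes as the comb's. It lies at point notches, the bar's ends resting on both notch bottoms, when the comb stands home; either face may look either way.
- red_comb_top (a point): Middle of the red comb's top edge (comb z = 47 mm). Home in the tray it is 54 mm above the tray's underside, 76 mm above the bench, and stands 28 mm clear above the rails.
- blue_comb: Loose blue comb, ten narrow teeth, same size and frame as the red comb, in the other slot of the rack. It stays there.
- flask: Conical glass flask, 63 mm wide, 101 mm high, behind the casting stand; loose. Origin: centre of its underside.
- cylinder: Clear measuring cylinder, foot 51 mm wide, 157 mm high, behind the casting stand on its left; loose. Origin: centre of its underside.
- white_bottle: White bottle with a red cap, 45 mm wide, 103 mm high, behind the casting stand on its right; loose. Origin: centre of its underside.
- brown_bottle: Brown bottle with a black cap, 45 mm wide, 87 mm high, at the back left, in front of the blue hotplate; loose. Origin: centre of its underside.
- timer: White timer with three buttons, 62 x 66 x 19 mm, lying at the back right; loose. Origin: centre of its underside.
- beaker: Glass beaker, 53 mm wide, 70 mm high, at the back right; loose. Origin: centre of its underside.

How it is judged (in metres and radians):
On the way, in this order (a step that is already met when the one before it is completed fails the run):
1. the tray lies pressed home and level on the bed between the dams (z of tray in the frame of bed between -0.004 and 0.0025 m and x of tray in the frame of bed between -0.004 and 0.004 m and y of tray in the frame of bed between -0.005 and 0.005 m and angle between tray's own z axis and vertical below 0.03 rad and angle between the x axis of tray and the x axis of bed, either way round below 0.06 rad), for 0.3 s.
2. the red comb stands upright in the notches of the seated tray (all of step 1 and x of red_comb_foot in the frame of tray between 0.0285 and 0.0355 m and y of red_comb_foot in the frame of tray between -0.01 and 0.01 m and z of red_comb_foot in the frame of tray between 0.013 and 0.0185 m and angle between red_comb's own z axis and vertical below 0.09 rad and angle between the y axis of red_comb and the y axis of tray, either way round below 0.09 rad), for 0.3 s.
At the end, for the whole second after the job is handed in: Tray home on the bed: within 2.5 mm of it, level to 0.03 rad, centred to 4 mm along and 5 mm across, square to 0.06. Red comb in its notches: foot within 3.5 mm along, 10 across, 3 in height, upright and square to 0.09. Both at rest. Blue comb moved under 20 mm, other things under 30 mm (all of step 2 and linear speed of each of tray, red_comb below 0.02 m/s and distance of blue_comb from where it was at the start of the episode below 0.02 m and distance of each of flask, cylinder, white_bottle, brown_bottle, timer, beaker from where it was at the start of the episode below 0.03 m); the robot touches nothing.
It fails at once if the blue comb is taken from or knocked out of its slot (distance of blue_comb from where it was at the start of the episode above 0.02 m).
It fails at once if glassware, a bottle or the timer is shoved or knocked over (distance of any of flask, cylinder, white_bottle, brown_bottle, timer, beaker from where it was at the start of the episode above 0.03 m or angle between any of flask, cylinder, white_bottle, brown_bottle, timer, beaker's own z axis and vertical above 0.4 rad).
It also fails if it takes over 72 s, if anything falls off the work surface, if the arm or the gripper's body presses on something with over 40 N, if the wrist force passes 120 N, or if a joint passes its speed limit or range.

### The arm

A 7-joint arm with a two-finger parallel gripper is mounted at the origin on a cart in front of the work surface, level with it; the furniture and walls round the work are solid. World frame = base frame: x ahead of the robot, y to its left, z up, the work surface at z = 0. Lengths are in mm, angles in rad, forces in N, time in s.
With the tool pointing down it reaches from about 425 to 950 mm from the base axis. Payload 4.7 kg.
Tool frame: the origin (TCP) lies midway between the tips of the shut fingers; the grasp point (between the pads) lies 19 mm behind it; z points along the fingers, y is the line along which they close (so a half turn about z gives the same grasp; the last joint's range is limited). The gripper opens to 87 mm and grips with 3 to 60 N. Pads are 19 mm wide; open, the fingers measure 117 mm over their backs; the gripper's body (75 mm by 190 mm) begins 51 mm behind the grasp point.
Start: joints at [1.274, 0.469, -0.049, 1.532, 0.024, 1.141, -0.082], TCP at [178.661, -650.948, 191.273] pointing down, gripper open.
Joint ranges: [-2.59, 2.59], [-0.33, 1.99], [-1.39, 1.29], [0.1, 2.45], [-1.04, 4.18], [0.21, 1.99], [-2.66, 2.66]. Speed limits (rad/s): [2.57, 2.57, 3.14, 3.14, 3.14, 3.14, 3.14].

### API

Orientations are given as a rotation vector (axis times angle).
In Python, from rig import robot, fingers, viewer, order, status gives the robot as it stands. Calls block until the motion is done:
- robot.move_to(position, orientation): joint-space move of the TCP to a pose.
- robot.move_linear(position, frame=None, speed=150): straight line of the TCP; frame=None keeps the orientation; speed is the mean speed in mm/s.
- robot.set_joints(angles): joint-space move.
- fingers.set_gripper(opening, f_grip=None): finger opening in mm; f_grip is the grip in N (None keeps the last); returns when the fingers have stopped.
- robot.dwell(seconds).
- robot.solve_ik(position, orientation): joint angles nearest the present ones, or None.
- viewer.read_camera(name): name is "scene" or "top"; returns a dict with "color" (480x640x3 uint8, red, green, blue), "range_z" (480x640 float32, mm along the optical axis (not along the pixel's ray), 0 where there is no reading), "camera_matrix" (3x3 intrinsics, pixels), "dist_coeffs" ([k1, k2, p1, p2, k3] as OpenCV has them; the pictures are not rectified), "R" (3x3) and "t" (3): a world point X has camera coordinates R X + t. Camera axes: x right, y down, z forward; pixel columns grow to the right and rows downward; lengths in mm; the calibration is good to about 2 mm. A picture is of the moment at which its call begins.
A pose or a line that the arm cannot do raises robot.Unreachable and nothing moves.
- order.hand_in(): hands the job in; it is judged then, once.
Readings, each from a call of its own:
- status.read_time_s(): time.
- status.read_joint_pos(): joint angles.
- status.read_joint_velocities(): joint speeds.
- status.read_joint_efforts(): joint torques, N m.
- status.read_ee_pos(): TCP position.
- status.read_eef_rot(): TCP orientation.
- status.read_ft_force(): force on the tool from outside, world axes, zero at the start.
- status.read_moment(): the same for the moment, N m.
- status.read_opening(): finger opening in mm.
- status.read_gripper_force(): force on a finger pad.
Only numpy, scipy, OpenCV 4.12 (cv2) and the standard library are available. Lean on these libraries where they do the work, as an engineer would, in place of code of your own. Each camera call takes 0.05 s, during which the arm holds its last target. There are 200 camera calls.

## Working session

There is one attempt and no reset: what is moved stays moved. The work goes in short steps, each a Python script; the robot and the scene stay as the last script left them, time stands still between calls to the robot, and variables do not carry over. Pictures are saved under pics/ and viewed, at most 10 in all, crops included, and the job is handed in when it is done.

```bash
ls; mkdir -p pics
cat > see.py <<'E'
import numpy as np, cv2
from rig import robot, fingers, viewer, order, status
def cam(n):
    c=viewer.read_camera(n); 
    for k in("R","t","camera_matrix","dist_coeffs"): c[k]=np.array(c[k],float)
    return c
def rays(c,uv):
    p=cv2.undistortPoints(np.array(uv,float).reshape(-1,1,2),c["camera_matrix"],c["dist_coeffs"])[:,0]
    return np.c_[p,np.ones(len(p))]
def plane(c,uv,z):
    d=rays(c,uv)@c["R"]; o=-c["R"].T@c["t"].ravel()
    return o+d*((z-o[2])/d[:,2])[:,None]
def depth(c,uv):
    uv=np.array(uv).reshape(-1,2); r=c["range_z"][uv[:,1],uv[:,0]]; d=rays(c,uv)*r[:,None]
    return ((d-c["t"].ravel())@c["R"])[r>0]
def proj(c,X):
    return cv2.projectPoints(np.array(X,float).reshape(-1,1,3),cv2.Rodrigues(c["R"])[0],c["t"],c["camera_matrix"],c["dist_coeffs"])[0][:,0]
def save(n,img): cv2.imwrite(f"pics/{n}.png",cv2.cvtColor(img,cv2.COLOR_RGB2BGR))
E
python3 - <<'E'
from see import *
for n in("scene","top"):
    c=cam(n); save(n+"0",c["color"]); print(n,(-c["R"].T@c["t"].ravel()).round(),c["R"].round(2).tolist(),c["camera_matrix"].round().tolist(),(c["range_z"]>0).mean())
print(status.read_time_s(),status.read_eef_rot(),status.read_opening())
E
```

```text
pics
scene [-156.  404.  466.] [[-0.47, -0.88, 0.02], [-0.4, 0.19, -0.9], [0.79, -0.43, -0.44]] [[472.0, 0.0, 320.0], [0.0, 472.0, 234.0], [0.0, 0.0, 1.0]] 0.99041015625
top [ 116. -140.  758.] [[0.28, -0.96, -0.01], [-0.79, -0.22, -0.57], [0.55, 0.16, -0.82]] [[438.0, 0.0, 324.0], [0.0, 438.0, 239.0], [0.0, 0.0, 1.0]] 0.9958756510416666
0.1 [-3.11175498e+00 -4.19124174e-01  5.02274759e-04] 87.15304983977884
```

View pics/scene0.png

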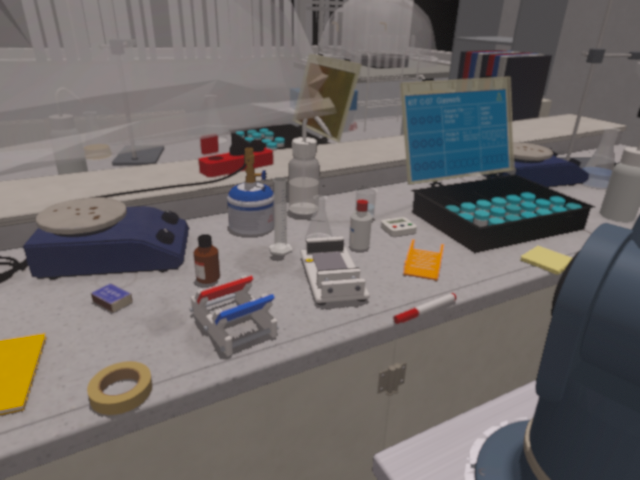

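View pics/top0.png

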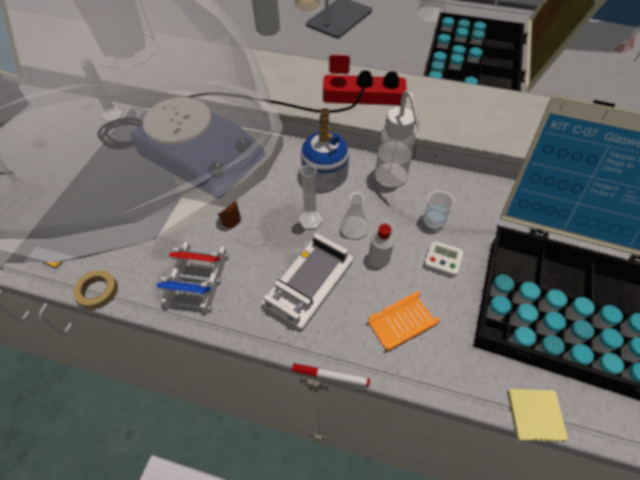

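The scene view shows the rack (blue comb front, red comb rear) near (232,310), the stand near (333,270) and the tray near (425,260). In the top view they are at (190,280), (308,280) and (404,320). Next I measure them using depth and colour.

```bash
cat > meas.py <<'E'
from see import *
def cloud(c,mask):
    v,u=np.nonzero(mask); uv=np.c_[u,v]; r=c["range_z"][v,u]; return uv[r>0],depth(c,uv)
def box(c,x0,y0,x1,y1):
    m=np.zeros((480,640),bool); m[y0:y1,x0:x1]=1; return m
def rect(P): 
    r=cv2.minAreaRect(P[:,:2].astype(np.float32)); return np.round(cv2.boxPoints(r),1).tolist(),np.round(r[1],1)
E
python3 - <<'E'
from meas import *
for n,bt,bs,br in(("top",(350,280,460,365),(250,225,365,340),(145,235,240,320)),("scene",(395,230,455,290),(295,230,375,310),(185,265,285,360))):
    c=cam(n); hsv=cv2.cvtColor(c["color"],cv2.COLOR_RGB2HSV); H,S,V=cv2.split(hsv)
    uv,P=cloud(c,box(c,*bt)&(H>8)&(H<25)&(S>150)); print(n,"tray",len(P),np.percentile(P[:,2],[1,10,50,90,99]).round(1))
    print(rect(P[P[:,2]>18]),rect(P))
    uv,P=cloud(c,box(c,*bs)); 
    h=np.histogram(P[:,2],np.arange(-6,60,3)); print("stand",h[0])
    for a,b in((15,20),(20,25),(43,51)):
        q=P[(P[:,2]>a)&(P[:,2]<b)]; print(a,len(q),rect(q),q.mean(0).round(1))
    for nm,mm in(("red",((H<8)|(H>172))&(S>130)),("blue",(H>100)&(H<125)&(S>150))):
        uv,P=cloud(c,box(c,*br)&mm); print(nm,len(P),P.mean(0).round(1),np.percentile(P,[2,98],axis=0).round(1).tolist())
    k=cv2.resize(c["color"][bs[1]:bs[3],bs[0]:bs[2]],None,fx=4,fy=4,interpolation=2); t=cv2.resize(c["color"][bt[1]:bt[3],bt[0]:bt[2]],None,fx=4,fy=4,interpolation=2)
    h=max(k.shape[0],t.shape[0]); pad=lambda i:np.vstack([i,np.zeros((h-i.shape[0],i.shape[1],3),np.uint8)])
    im=np.hstack([pad(k),pad(t)]); s=min(1,800/im.shape[1]); print(s); save(n+"crop",cv2.resize(im,None,fx=s,fy=s))
E
```

```text
top tray 2051 [ 2.   3.6  5.8 25.3 27.8]
([[412.1000061035156, -165.60000610351562], [488.1000061035156, -243.60000610351562], [535.4000244140625, -197.5], [459.3999938964844, -119.5]], array([ 66., 109.])) ([[411.70001220703125, -165.3000030517578], [489.20001220703125, -244.6999969482422], [536.4000244140625, -198.60000610351562], [459.0, -119.19999694824219]], array([ 66. , 110.9]))
stand [ 166 4708 3580  117   50   44  151  874 1034  954  149   99  108  151
  177  120  349  306   31    0    0]
15 1564 ([[406.1000061035156, -9.300000190734863], [646.5, -82.9000015258789], [674.5999755859375, 8.699999809265137], [434.20001220703125, 82.30000305175781]], array([ 95.8, 251.4])) [504.2   2.4  17.8]
20 1390 ([[408.20001220703125, -9.600000381469727], [648.4000244140625, -80.30000305175781], [673.4000244140625, 4.800000190734863], [433.20001220703125, 75.4000015258789]], array([ 88.6, 250.4])) [523.   4.  22.]
43 624 ([[410.79998779296875, 0.5], [575.2999877929688, -50.900001525878906], [598.0999755859375, 21.899999618530273], [433.5, 73.30000305175781]], array([ 76.3, 172.4])) [490.3  
[... 750 characters left out ...]
.7999877929688, -134.6999969482422], [677.0, -18.299999237060547], [462.3999938964844, 124.0]], array([139.7, 257.5])) [509.5  17.5  18.1]
20 813 ([[387.29998779296875, -2.0999999046325684], [606.0999755859375, -137.60000610351562], [678.2000122070312, -21.100000381469727], [459.3999938964844, 114.4000015258789]], array([137. , 257.3])) [534.2  -1.1  22.6]
43 566 ([[393.6000061035156, 15.600000381469727], [581.9000244140625, -120.5], [653.4000244140625, -21.600000381469727], [465.1000061035156, 114.5]], array([122.1, 232.4])) [488.6  12.4  45.6]
red 452 [467.9 227.6  61.2] [[458.5, 185.8, 43.0], [482.4, 267.9, 70.5]]
blue 254 [398.9 218.7  67. ] [[392.8, 176.9, 61.7], [405.0, 256.2, 70.3]]
1
```

View pics/topcrop.png

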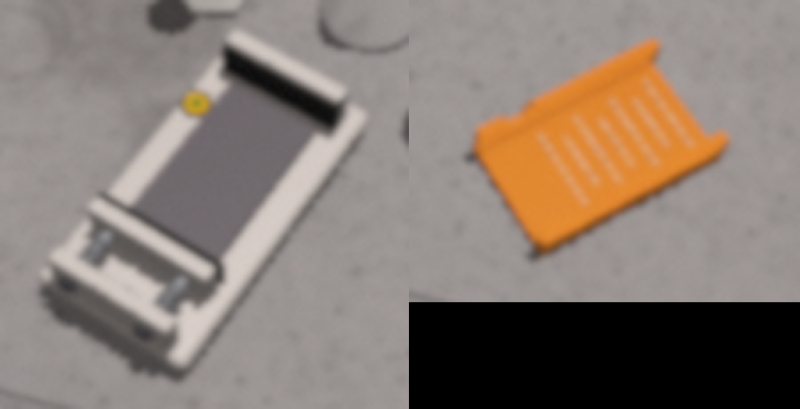

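The crop shows the tray's notch pair at its left end (515,125). The fixed dam is at the far end of the stand (285,80) and the sprung dam at the near end (155,230). I'll place the tray with its notched end towards the robot, which is only a 28° turn. Now I refine the stand pose and check reach.

```bash
cat >> meas.py <<'E'
from scipy.spatial.transform import Rotation as Ro
def rv(z,y):
    z=np.array(z,float); z/=np.linalg.norm(z); y=np.array(y,float); y-=z*(y@z); y/=np.linalg.norm(y)
    return Ro.from_matrix(np.c_[np.cross(y,z),y,z]).as_rotvec()
def ori(z,y):
    """of the two equivalent grasps, the one whose last joint turns less"""
    return rv(z,y),rv(z,-np.array(y))
E
python3 - <<'E'
from meas import *
c=cam("top"); s=cam("scene")
th=-.303; o=np.array([519.7,6.4]); Rz=np.array([[np.cos(th),-np.sin(th)],[np.sin(th),np.cos(th)]])
for n,k,b in(("top",c,(250,225,365,340)),("scene",s,(295,230,375,310))):
    uv,P=cloud(k,box(k,*b)); Q=np.c_[(P[:,:2]-o)@Rz,P[:,2]]; Q=Q[(abs(Q[:,1])<60)&(Q[:,0]<90)&(Q[:,0]>-115)]
    a=Q[(Q[:,2]>43)&(Q[:,2]<50)]; f=a[(a[:,0]>55)]; w=a[a[:,0]<-90]; sd=a[(a[:,0]<-48)&(a[:,0]>-80)]
    p=lambda v:np.percentile(v,[1,5,50,95,99]).round(1)
    print(n,len(f),"fixed x",p(f[:,0]),"y",p(f[:,1]),"sprung x",p(sd[:,0]),"y",p(sd[:,1]),"rear",p(w[:,0]),p(w[:,1]))
    for lo,hi in((-40,-20),(-20,0),(0,20),(20,40)):
        q=Q[(Q[:,2]>14)&(Q[:,2]<24)&(Q[:,0]>lo)&(Q[:,0]<hi)]; print(lo,p(q[:,1]),end=" ")
    # dark bed
    rgb=k["color"][uv[:,1],uv[:,0]].astype(int)
    Q2=np.c_[(P[:,:2]-o)@Rz,P[:,2]]; bedm=(rgb.max(1)<125)&(Q2[:,2]>19.5)&(Q2[:,2]<25)&(abs(Q2[:,0])<48)&(abs(Q2[:,1])<45)
    print("\nbed",rect(Q2[bedm]),p(Q2[bedm][:,1]))
# glass positions by base pixel in top
for nm,uv in dict(cyl=(310,220),flask=(354,230),white=(378,258),brown=(230,222)).items(): print(nm,plane(c,[uv],0).round()[0][:2], ((plane(c,[uv],0)[0][:2]-o)@Rz).round())
# rack combs: line along bar
for n,k,br in(("top",c,(145,235,240,320)),("scene",s,(185,265,285,360))):
    H,S,V=cv2.split(cv2.cvtColor(k["color"],cv2.COLOR_RGB2HSV))
    for nm,m in(("red",((H<8)|(H>172))&(S>130)),("blue",(H>100)&(H<125)&(S>150))):
        uv,P=cloud(k,box(k,*br)&m); t=P[P[:,2]>np.percentile(P[:,2],97)-5]
        A=np.c_[t[:,1],np.ones(len(t))]; f=np.linalg.lstsq(A,t[:,0],rcond=None)[0]
        d=np.array([-f[0],-1])/np.hypot(f[0],1)*-1; pr=t[:,:2]@d; print(n,nm,len(t),"yaw",-np.arctan(f[0]).round(3),"mid",t.mean(0).round(1),"len",np.ptp(pr).round(1),"mid-extent",((pr.max()+pr.min())/2-pr.mean()).round(1),"ztop",np.percentile(P[:,2],99).round(1))
th=2.344; ty=np.array([-np.sin(th),np.cos(th),0])
print(status.read_joint_pos())
for nm,p,z,y in(("tray",(474,-181,60),(0,0,-1),ty),("bed",(520,6,60),(0,0,-1),(.298,.954,0)),("comb",(478,220,60),(np.sin(.663)*.99,np.sin(.663)*.12,-np.cos(.663)),(.79,.1,.62)),("combplace",(489,16,60),(0,0,-1),(.954,-.298,0))):
    for q in ori(z,y):
        j=robot.solve_ik(list(map(float,p)),q.tolist()); print(nm,None if j is None else np.round(j,2))
E
```

```text
top 196 fixed x [58.6 59.1 63.7 69.5 70.1] y [-37.3 -34.9  -0.2  33.7  36.3] sprung x [-67.6 -67.1 -61.3 -56.2 -55. ] y [-37.5 -34.3  -1.6  33.3  37.2] rear [-101.9 -101.5  -97.3  -92.8  -92.1] [-37.4 -34.9  -2.4  32.8  36.4]
-40 [-46.7 -43.4  -4.   41.8  45.6] -20 [-47.1 -43.8  -3.7  41.8  45.5] 0 [-47.3 -44.5  -3.9  41.5  45.5] 20 [-46.5 -44.1  -3.7  41.5  45.3] 
bed ([[-46.70000076293945, -28.200000762939453], [47.0, -30.399999618530273], [48.400001525878906, 25.700000762939453], [-45.400001525878906, 27.899999618530273]], array([56.1, 93.8])) [-28.2 -26.1  -1.7  22.8  24.8]
scene 156 fixed x [56.4 57.3 60.8 67.6 69.1] y [-37.1 -33.7   1.3  34.1  36.9] sprung x [-69.2 -68.4 -63.  -56.5 -55.4] y [-36.6 -33.9   0.2  34.7  37.5] rear [-103.6 -102.9  -99.4  -94.2  -92.8] [-35.8 -31.8   1.3  34.8  37.5]
-40 [34.  35.1 42.4 47.6 47.9] -20 [-43.8 -39.1   9.3  45.5  47.4] 0 [-46.  -41.9   0.7  44.3  47. ] 20 [-45.3 -40.6   5.3  44.9  47.5] 
bed ([[-17.899999618530273, -25.700000762939453], [47.70000076293945, -27.299999237060547], [49.0, 27.5], [-16.5, 29.100000381469727]], array([54.8, 6
[... 196 characters left out ...]
   67.7] len 86.4 mid-extent 0.6 ztop 70.7
top blue 192 yaw 0.135 mid [402.  213.   67.9] len 84.8 mid-extent -0.5 ztop 71.0
scene red 215 yaw 0.127 mid [464.6 226.4  68.1] len 85.8 mid-extent -1.5 ztop 70.7
scene blue 218 yaw 0.132 mid [398.8 218.6  67.7] len 85.1 mid-extent -2.3 ztop 70.6
[ 1.27409679  0.46891946 -0.04861015  1.53281916  0.02406053  1.14100329
 -0.08229125]
tray [ 0.37  0.37 -0.11  2.05  0.06  0.73 -2.14]
tray [ 0.8   0.44 -0.65  2.03  0.37  0.79  0.71]
bed [ 0.56  0.52 -0.84  1.99  0.51  0.85  0.7 ]
bed [ 0.3   0.43 -0.49  2.    0.28  0.78 -2.23]
comb None
comb None
combplace [ 0.49  0.44 -0.75  2.06  0.42  0.79 -0.82]
combplace [ 0.76  0.64 -1.18  2.05  0.74  0.96  2.03]
```

Both cameras agree to about 2 mm: bed at roughly (519, 6.4), yaw -0.303, and tray and comb sizes match the given values. The forward tilt needed for the comb gave no IK solution from the start pose, so I'll scan for it while moving to pick up the tray.

```bash
cat > scan.py <<'E'
from meas import *
YAW=.133
def combframe(yaw=YAW):
    a=np.radians(38); Rz=Ro.from_euler('z',yaw).as_matrix()
    return Rz@np.array([np.cos(a),0,np.sin(a)]),Rz@np.array([0,1,0]),Rz@np.array([-np.sin(a),0,np.cos(a)])
def scan(top=(466,224.5,68.),phis=range(-90,91,15)):
    cx,cy,cz=combframe()
    for phi in phis:
        z=-cz*np.cos(np.radians(phi))+cy*np.sin(np.radians(phi)); r=[]
        for lift in(0,60):
            p=np.array(top)-2*cz+cz*lift+19*z
            for q in ori(z,cx):
                j=robot.solve_ik(p.tolist(),q.tolist()); r.append(None if j is None else np.round(j,2).tolist())
        print(phi,r)
E
python3 - <<'E'
from scan import *
d=cam("top"); uv,P=cloud(d,box(d,380,60,640,480)); 
for R in(450,520,600,680):
    k=(np.hypot(P[:,0],P[:,1])<R)&(P[:,2]<500); print(R,P[k][:,2].max().round())
th=2.344; ty=np.array([-np.sin(th),np.cos(th),0]); q=rv((0,0,-1),-ty)   # option with j7=.71
robot.move_to([330,-430,230],q.tolist()); robot.move_to([472.5,-181,90],q.tolist())
print(status.read_time_s(),np.round(status.read_joint_pos(),2))
scan()
c=cam("top"); save("hover",c["color"][220:400,300:520].repeat(3,0).repeat(3,1))
E
```

```text
450 26.0
520 29.0
600 81.0
680 105.0
2.95 [ 0.83  0.4  -0.67  2.    0.33  0.85  0.75]
-90 [[-1.43, 1.27, 0.71, 1.63, 0.4, 1.55, -1.5], [-0.94, 1.1, -0.05, 1.6, 0.8, 1.92, 1.19], [-1.49, 1.17, 0.71, 1.73, 0.42, 1.57, -1.51], [-0.98, 1.0, -0.05, 1.7, 0.75, 1.93, 1.17]]
-75 [[-1.5, 1.12, 0.72, 1.79, 0.43, 1.31, -1.52], [-0.72, 1.01, -0.43, 1.73, 1.0, 1.91, 1.04], [-1.56, 1.02, 0.72, 1.86, 0.46, 1.35, -1.54], [-0.76, 0.91, -0.43, 1.81, 0.92, 1.92, 1.04]]
-60 [[-0.48, 0.99, -0.8, 1.88, 1.2, 1.93, -2.2], [-0.52, 0.96, -0.75, 1.88, 1.17, 1.88, 0.96], [-0.51, 0.89, -0.83, 1.94, 1.1, 1.93, -2.2], [-0.51, 0.89, -0.82, 1.94, 1.1, 1.92, 0.94]]
-45 [[-0.37, 0.9, -0.93, 2.04, 1.31, 1.75, -2.2], [-0.44, 0.83, -0.82, 2.04, 1.27, 1.66, 0.97], [-0.41, 0.77, -0.94, 2.08, 1.19, 1.73, -2.18], [-0.43, 0.75, -0.91, 2.08, 1.18, 1.71, 0.97]]
-30 [[-0.34, 0.69, -0.86, 2.19, 1.38, 1.39, -2.18], [-0.35, 0.69, -0.86, 2.2, 1.38, 1.38, 0.97], [-0.2, 0.69, -1.14, 2.22, 1.32, 1.56, -2.17], [-0.29, 0.61, -0.99, 2.23, 1.28, 1.44, 1.0]]
-15 [[-0.58, 0.42, -0.41, 2.35, 1.5, 0.82, -2.22], [-0.26, 0.52, -0.8, 2.34, 1.54, 1.02, 0.93], [-1.78, 0.37, 0.94, 2.44, 1.09, 0.4, -1.88], [-0.1, 0.45, -1.06, 2.36, 1.41, 1.1, 1.01]]
0 [None, [-0.07, 0.43, -0.8, 2.45, 1.89, 0.7, 0.78], None, None]
15 [None, None, None, None]
30 [None, None, None, None]
45 [[0.7, 0.76, -0.92, 2.41, 4.16, 0.38, 2.58], [0.78, 0.83, -1.03, 2.41, 4.02, 0.29, -0.4], None, None]
60 [[0.95, 1.14, -1.14, 2.28, -1.03, 0.23, 1.75], None, None, None]
75 [[0.95, 1.29, -1.09, 2.14, -0.63, 0.51, 1.47], [0.88, 1.2, -0.99, 2.14, -0.84, 0.59, -1.48], [1.0, 1.19, -1.13, 2.23, -0.74, 0.53, 1.51], [0.91, 1.06, -0.99, 2.24, -0.98, 0.65, -1.4]]
90 [[0.88, 1.4, -1.02, 1.98, -0.58, 0.83, 1.49], [0.6, 1.14, -0.62, 2.0, -1.02, 1.12, -1.26], [0.93, 1.3, -1.05, 2.09, -0.65, 0.82, 1.52], [0.77, 1.12, -0.81, 2.1, -0.93, 1.0, -1.36]]
```

View pics/hover.png

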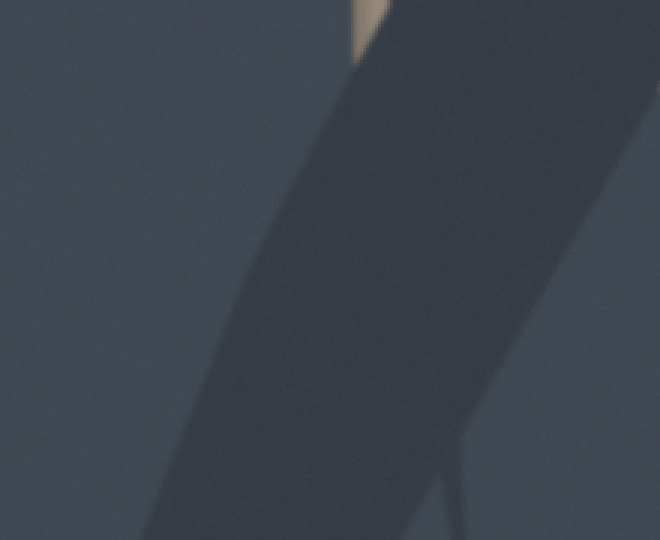

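The top view is blocked by the arm here, so I'll look from clear poses. For the comb, a small sideways tool tilt of about -10° to -15° is reachable. Now I pick and place the tray.

```bash
cat > stand.py <<'E'
from scan import *
TH=-.303; O=np.array([519.,6.4,0]); U=np.array([np.cos(TH),np.sin(TH),0]); Vv=np.array([-np.sin(TH),np.cos(TH),0])
def S(x,y,z): return (O+x*U+y*Vv+np.array([0,0,z])).tolist()
def say(*a): print(*a,"t",round(status.read_time_s(),2),"F",np.round(status.read_ft_force(),1),"p",np.round(status.read_ee_pos(),1),"op",round(status.read_opening(),1))
E
python3 - <<'E'
from stand import *
th=2.344; ty=np.array([-np.sin(th),np.cos(th),0]); q=rv((0,0,-1),-ty).tolist()
robot.move_linear([472.5,-181,5],q,120); fingers.set_gripper(55,40); say("grip")
robot.move_linear([472.5,-181,110],q,150); say("lift")
q2=rv((0,0,-1),Vv).tolist()   # tray +x -> towards robot
tx=-U; 
q2=rv((0,0,-1),Vv).tolist()   # tray y was -ty=tool y ; now tray y=-Vv -> tool y=+Vv
robot.move_to(S(-1,0,110),q2); say("above")
s=cam("scene"); save("carry",s["color"][180:330,250:450].repeat(4,0).repeat(4,1))
E
```

```text
grip t 4.69 F [-0.6  0.6 -0.5] p [ 472.5 -181.     5. ] op 55.4
lift t 5.54 F [-0.5 -0.4 -0.5] p [ 471.7 -181.   109.3] op 54.9
above t 6.33 F [-0.3 -0.3  0.1] p [517.6   4.8 109.2] op 54.8
```

View pics/carry.png

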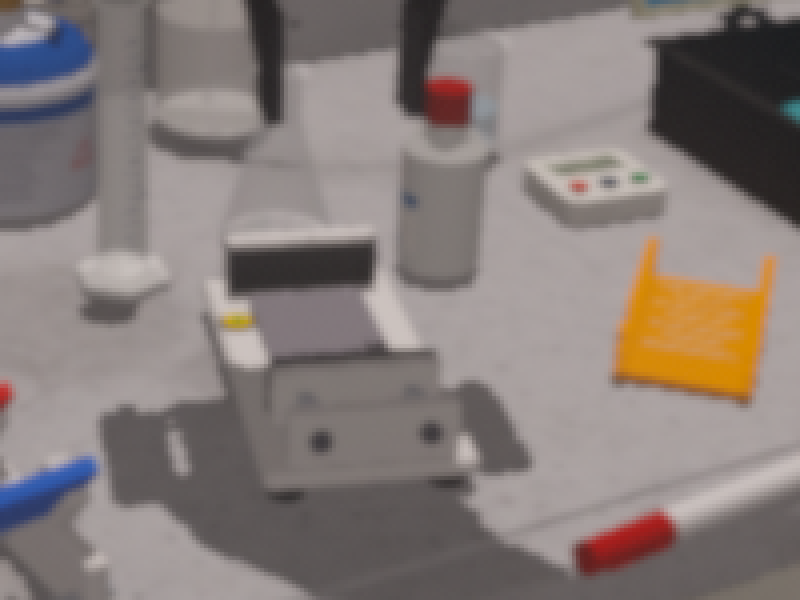

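The view shows the gripper empty above the stand and the tray still on the bench at crop (700,330), so the grasp missed. I'll re-measure the tray.

```bash
cat >> stand.py <<'E'
def tray(c,b):
    H,Sa,V=cv2.split(cv2.cvtColor(c["color"],cv2.COLOR_RGB2HSV)); uv,P=cloud(c,box(c,*b)&(H>8)&(H<25)&(Sa>150))
    print("tray",len(P),np.percentile(P[:,2],[1,50,99]).round(1),rect(P[P[:,2]>18]),rect(P)); return uv,P
E
python3 - <<'E'
from stand import *
s=cam("scene"); tray(s,(395,230,455,290)); t=cam("top"); tray(t,(350,280,460,365)); say()
print(Ro.from_rotvec(status.read_eef_rot()).as_matrix().round(2), status.read_gripper_force())
save("top3",t["color"])
E
```

```text
tray 918 [ 3.4  6.  27.8] ([[410.6000061035156, -164.10000610351562], [484.0, -238.39999389648438], [529.2999877929688, -193.6999969482422], [455.8999938964844, -119.4000015258789]], array([ 63.7, 104.4])) ([[409.6000061035156, -163.10000610351562], [495.20001220703125, -249.89999389648438], [540.5, -205.10000610351562], [454.8999938964844, -118.30000305175781]], array([ 63.7, 121.9]))Traceback (most recent call last):
  File "<stdin>", line 2, in <module>
  File "stand.py", line 6, in tray
    H,Sa,V=cv2.split(cv2.cvtColor(c["color"],cv2.COLOR_RGB2HSV)); uv,P=cloud(c,box(c,*b)&(H>8)&(H<25)&(Sa>150))
                                                                       ~~~~~^^^^^^^^^^^^^^^^^^^^^^^^^^^^^^^^^^^
  File "meas.py", line 3, in cloud
    v,u=np.nonzero(mask); uv=np.c_[u,v]; r=c["range_z"][v,u]; return uv[r>0],depth(c,uv)
                                                                             ~~~~~^^^^^^
  File "see.py", line 14, in depth
    uv=np.array(uv).reshape(-1,2); r=c["range_z"][uv[:,1],uv[:,0]]; d=rays(c,uv)*r[:,None]
                                                                      ~~~~^^^^^^
  File "see.py", line 8, in rays
    p=cv2.undistortPoints(np.array(uv,float).reshape(-1,1,2),c["camera_matrix"],c["dist_coeffs"])[:,0]
      ~~~~~~~~~~~~~~~~~~~^^^^^^^^^^^^^^^^^^^^^^^^^^^^^^^^^^^^^^^^^^^^^^^^^^^^^^^^^^^^^^^^^^^^^^^^
cv2.error: OpenCV(4.12.0) /io/opencv/modules/calib3d/src/undistort.dispatch.cpp:347: error: (-215:Assertion failed) CV_IS_MAT(_src) && CV_IS_MAT(_dst) && (_src->rows == 1 || _src->cols == 1) && (_dst->rows == 1 || _dst->cols == 1) && _src->cols + _src->rows - 1 == _dst->rows + _dst->cols - 1 && (CV_MAT_TYPE(_src->type) == CV_32FC2 || CV_MAT_TYPE(_src->type) == CV_64FC2) && (CV_MAT_TYPE(_dst->type) == CV_32FC2 || CV_MAT_TYPE(_dst->type) == CV_64FC2) in function 'cvUndistortPointsInternal'
```

Run:
```python
from stand import *
say(); print(Ro.from_rotvec(status.read_eef_rot()).as_matrix().round(2), status.read_gripper_force())
s=cam("scene"); d=s["range_z"]
for b in((305,190,325,212),(345,190,362,209)):
    uv,P=cloud(s,box(s,*b)&(s["color"].max(2)<70)); k=P[:,2].argsort()[:25]; print(P[k].mean(0).round(1),len(P))
print(proj(s,[status.read_ee_pos()]))
```

```text
t 6.48 F [-0.2 -0.6  0.1] p [517.8   4.  109.5] op 54.7
[[-0.95  0.3  -0.  ]
 [ 0.3   0.95 -0.  ]
 [ 0.   -0.   -1.  ]] 0.0
[517.5  38.8 150.3] 99
[497.8 -23.2 148.6] 101
[[333.65138859 223.24166147]]
```

The fingers' direction is right, but their tips appear about 40 mm above the reported TCP, which explains the miss. I'll check the tip height against opening.

Run:
```python
from stand import *
ims=[]
for op in(87,55,0):
    fingers.set_gripper(op,20); robot.dwell(.2); s=cam("scene"); p=np.array(status.read_ee_pos())
    uv,P=cloud(s,box(s,280,120,390,240)&(s["color"].max(2)<75)); P=P[np.hypot(*(P[:,:2]-p[:2]).T)<75]
    print(op,round(status.read_opening(),1),p.round(1),np.percentile(P[:,2],[0,1,3,10]).round(1),len(P)); ims.append(s["color"][110:250,270:400])
    say(status.read_gripper_force())
save("fing",np.hstack(ims).repeat(2,0).repeat(2,1))
```

```text
87 87.0 [518.    6.7 110. ] [140.6 149.6 161.4 190.3] 3175
0.0 t 7.62 F [-0.1 -0.9 -0.2] p [518.    6.7 110. ] op 87.0
55 54.9 [518.    6.7 110. ] [143.  150.7 162.7 190.8] 3357
0.0 t 8.7 F [ 0.2  0.3 -0.7] p [518.    6.7 110. ] op 54.9
0 0.3 [518.1   6.7 110. ] [143.7 151.4 162.6 191. ] 3318
0.0 t 10.07 F [-0.7  0.2 -0.1] p [518.1   6.7 110. ] op 0.3
```

View pics/fing.png

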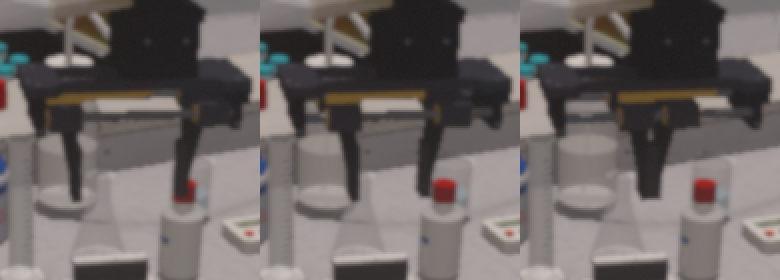

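All three views show the fingertips (row ≈210) about 30 mm above where the reported TCP projects (row 223), at every opening. The tool seems shorter than reported. I'll measure the offset by touching the bench with shut fingers at a free spot.

Run:
```python
from stand import *
q2=rv((0,0,-1),Vv).tolist(); B=[445,135]
robot.move_to(B+[60],q2); robot.move_linear(B+[0],q2,120); say()
z=-12
while z>-48:
    robot.move_linear(B+[z],q2,60); f=np.array(status.read_ft_force())
    if abs(f[2])>4: break
    z-=3
say("contact",z)
while abs(status.read_ft_force()[2])>2.5: z+=.5; robot.move_linear(B+[z],q2,30)
say("release",z)
s=cam("scene"); uv,P=cloud(s,box(s,150,120,390,340)&(s["color"].max(2)<75)); P=P[np.hypot(*(P[:,:2]-B).T)<30]; print(np.percentile(P,[1,5],axis=0).round(1), P[P[:,2]<15].mean(0).round(1))
robot.move_linear(B+[60],q2,150)
```

```text
t 11.39 F [ 0.5 -0.   0.2] p [4.457e+02 1.349e+02 3.000e-01] op 0.5
contact -33 t 13.49 F [-5.8 -3.8 25.6] p [445.3 135.  -31. ] op 0.6
release -30.5 t 14.74 F [ 0.7 -0.1  0. ] p [444.8 134.9 -30.7] op 0.8
[[415.7 123.8   1.9]
 [416.8 127.3   9.9]] [436.3 137.    7.5]
```

Contact occurs at reported z ≈ -30.7, so the real tips sit 30.6 mm short of the reported TCP along the tool axis. I'll correct for that and redo the tray.

```bash
cat >> stand.py <<'E'
D=30.6
def tip(p,q,speed=150,joint=False):
    """bring the real finger tips to p"""
    c=(np.array(p,float)+D*Ro.from_rotvec(q).as_matrix()[:,2]).tolist(); q=np.array(q).tolist()
    robot.move_to(c,q) if joint else robot.move_linear(c,q,speed)
QS=rv((0,0,-1),Vv)
E
python3 - <<'E'
from stand import *
th=2.344; ty=np.array([-np.sin(th),np.cos(th),0]); q=rv((0,0,-1),-ty)
fingers.set_gripper(87,40); robot.move_linear([445,135,120],None,200)
tip([472.5,-181,70],q,joint=True); tip([472.5,-181,4],q,150); fingers.set_gripper(55,45); say("grip",status.read_gripper_force())
if status.read_opening()>60:
    tip([472.5,-181,90],q,150); tip(S(-1,0,90),QS,joint=True); say("above",status.read_gripper_force())
    s=cam("scene"); save("carry2",s["color"][180:330,250:450].repeat(4,0).repeat(4,1)); tray(s,(295,180,400,300))
E
```

```text
grip 44.9989247135818 t 19.86 F [-0.6  0.7  5.1] p [ 473.  -181.2  -26. ] op 65.6
above 44.99956545419991 t 21.38 F [ 0.2 -0.8 -0.5] p [517.4   5.2  58.5] op 65.4
tray 1144 [ 85.   90.6 112.6] ([[451.6000061035156, -19.600000381469727], [568.4000244140625, -40.900001525878906], [582.0999755859375, 34.20000076293945], [465.29998779296875, 55.599998474121094]], array([ 76.4, 118.7])) ([[451.6000061035156, -19.600000381469727], [568.4000244140625, -40.900001525878906], [582.0999755859375, 34.20000076293945], [465.29998779296875, 55.599998474121094]], array([ 76.4, 118.7]))
```

View pics/carry2.png

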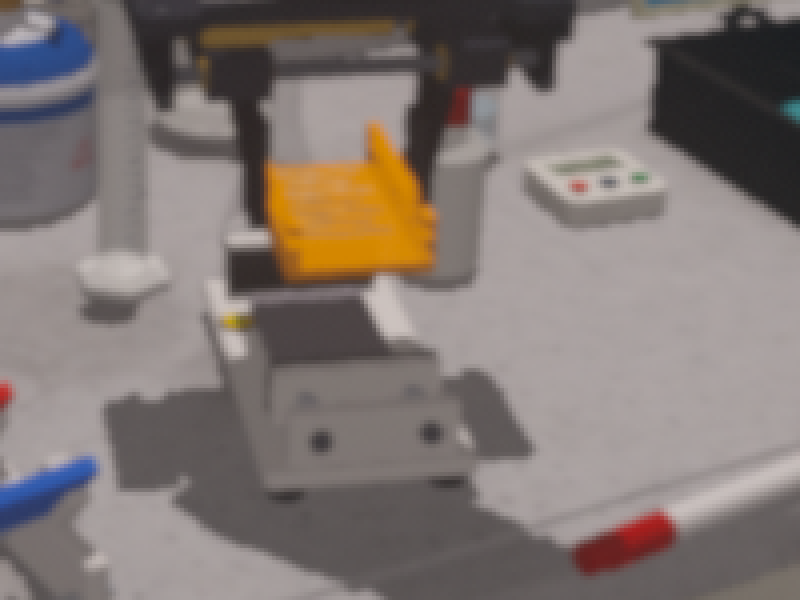

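The tray is held square, with the notched end nearest the robot (crop 295–430, 220–270). Lower and press in steps.

Run:
```python
from stand import *
tip(S(-1,0,50),QS,120); say("pre")
z=44
while z>=24:
    tip(S(-1,0,z),QS,60); f=np.array(status.read_ft_force()); print(z,f.round(1),(np.array(status.read_ee_pos())[2]+D).round(1))
    if f[2]>28: break
    z-=2.5
say("end",status.read_gripper_force())
```

```text
pre t 21.91 F [-0.   0.6 -0.4] p [518.    6.   19.3] op 65.8
44 [ 2.4 -0.  -1.6] 44.6
41.5 [3.1 0.2 3.4] 42.2
39.0 [3.7 0.  4.3] 39.5
36.5 [ 5.4 -0.1  1. ] 36.4
34.0 [ 5.   0.8 -2.4] 33.4
31.5 [ 4.4 -0.7 -1.1] 31.2
29.0 [ 4.3 -1.3 -2.2] 28.8
26.5 [ 5.2 -0.8  1.5] 26.6
24.0 [-2.5 -3.7 24.6] 26.5
end 45.01026953570545 t 24.16 F [-2.5 -3.7 24.6] p [518.3   6.4  -4.1] op 65.8
```

It seated at tip height 26.5, which puts the tray on the bed. I'll release, press each end on the rails with the tips, back off and check.

```bash
cat >> stand.py <<'E'
def check():
    for n,b in(("top",(230,200,380,350)),("scene",(280,210,390,320))):
        c=cam(n); H,Sa,V=cv2.split(cv2.cvtColor(c["color"],cv2.COLOR_RGB2HSV)); uv,P=cloud(c,box(c,*b)&(H>8)&(H<25)&(Sa>150))
        Q=np.c_[(P-O)@U,(P-O)@Vv,P[:,2]]; Q=Q[(abs(Q[:,0])<65)&(abs(Q[:,1])<42)]
        fl=Q[(abs(Q[:,1])<22)&(Q[:,2]<35)]; ra=Q[Q[:,2]>43]
        print(n,len(fl),len(ra),"floor fit z0,dx,dy",np.linalg.lstsq(np.c_[np.ones(len(fl)),fl[:,:2]],fl[:,2],rcond=None)[0].round(4) if len(fl)>20 else"", "rails x",np.percentile(ra[:,0],[1,99]).round(1),"y",np.percentile(ra[:,1],[1,99]).round(1),rect(ra)[0],[ra[(ra[:,0]>a)&(ra[:,0]<a+30)][:,2].mean().round(1) for a in(-55,-15,25)])
E
python3 - <<'E'
from stand import *
tip(S(-1,0,26.5),QS,60); fingers.set_gripper(87,20); tip(S(-1,0,62),QS,150); fingers.set_gripper(58,20)
for x in(38,-46):
    tip(S(x,0,56),QS,150); z=50
    while z>=44:
        tip(S(x,0,z),QS,60); f=status.read_ft_force()[2]
        if f>14: break
        z-=1
    say("press",x,z); tip(S(x,0,62),QS,150)
tip([450,130,150],QS,joint=True); say()
c=cam("scene"); save("seat",c["color"][200:320,270:430].repeat(5,0).repeat(5,1)); check()
E
```

```text
press 38 45 t 28.2 F [-7.3 -1.6 20.1] p [555.5  -5.   17. ] op 58.1
press -46 46 t 30.43 F [-5.4 -1.9 17.4] p [475.2  20.1  17. ] op 58.0
t 31.31 F [ 0.9 -0.4  0.4] p [449.6 129.  118.7] op 58.3Traceback (most recent call last):
  File "<stdin>", line 11, in <module>
  File "stand.py", line 16, in check
    c=cam(n); H,Sa,V=cv2.split(cv2.cvtColor(c["color"],cv2.COLOR_RGB2HSV)); uv,P=cloud(c,box(c,*b)&(H>8)&(H<25)&(Sa>150))
                                                                                 ~~~~~^^^^^^^^^^^^^^^^^^^^^^^^^^^^^^^^^^^
  File "meas.py", line 3, in cloud
    v,u=np.nonzero(mask); uv=np.c_[u,v]; r=c["range_z"][v,u]; return uv[r>0],depth(c,uv)
                                                                             ~~~~~^^^^^^
  File "see.py", line 14, in depth
    uv=np.array(uv).reshape(-1,2); r=c["range_z"][uv[:,1],uv[:,0]]; d=rays(c,uv)*r[:,None]
                                                                      ~~~~^^^^^^
  File "see.py", line 8, in rays
    p=cv2.undistortPoints(np.array(uv,float).reshape(-1,1,2),c["camera_matrix"],c["dist_coeffs"])[:,0]
      ~~~~~~~~~~~~~~~~~~~^^^^^^^^^^^^^^^^^^^^^^^^^^^^^^^^^^^^^^^^^^^^^^^^^^^^^^^^^^^^^^^^^^^^^^^^
cv2.error: OpenCV(4.12.0) /io/opencv/modules/calib3d/src/undistort.dispatch.cpp:347: error: (-215:Assertion failed) CV_IS_MAT(_src) && CV_IS_MAT(_dst) && (_src->rows == 1 || _src->cols == 1) && (_dst->rows == 1 || _dst->cols == 1) && _src->cols + _src->rows - 1 == _dst->rows + _dst->cols - 1 && (CV_MAT_TYPE(_src->type) == CV_32FC2 || CV_MAT_TYPE(_src->type) == CV_64FC2) && (CV_MAT_TYPE(_dst->type) == CV_32FC2 || CV_MAT_TYPE(_dst->type) == CV_64FC2) in function 'cvUndistortPointsInternal'
```

View pics/seat.png

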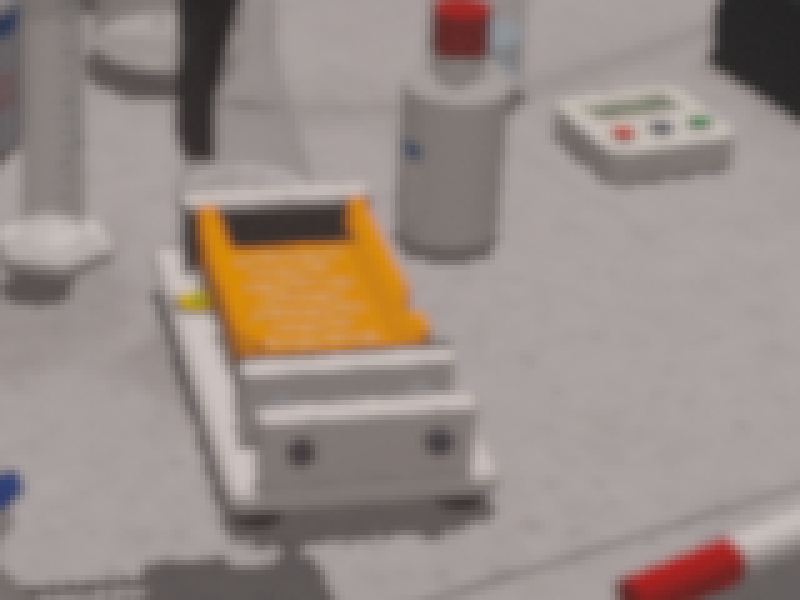

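The tray sits down between the dams, level by eye, with its far end at the fixed dam and the notches near (400,310) in the crop. Next I check it numerically and scan the comb-grasp reach with the corrected tool length.

```bash
sed -i 's/for n,b in(("top",(230,200,380,350)),("scene"/for n,b in(("scene"/; s/(280,210,390,320))):$/(280,210,390,320)),):/' stand.py
cat >> stand.py <<'E'
TOP=np.array([465.9,224.7,68.])
def grasp(phi,lift,depth=18,top=TOP):
    cx,cy,cz=combframe(); a=np.radians(phi); z=-cz*np.cos(a)+cy*np.sin(a)
    return top-depth*cz+lift*cz, z, cx
E
python3 - <<'E'
from stand import *
check()
for phi in(0,-5,-10,-15,-20):
  for sg in(1,-1):
    r=[]
    for lift in(0,30,60,90):
        p,z,cx=grasp(phi,lift); j=robot.solve_ik((p+D*z).tolist(),rv(z,sg*cx).tolist()); r.append(None if j is None else np.round(j,2).tolist())
    print(phi,sg,r)
    # upright: comb z up, comb y along +-Vv ; tool z tilted by phi
    a=np.radians(phi)
    for f in(1,-1):
        z=np.array([0,0,-1])*np.cos(a)+f*Vv*np.sin(a); p=np.array(S(-32,0,47))+np.array([0,0,11])
        j=robot.solve_ik((p+D*z).tolist(),rv(z,sg*f*U).tolist()); print("   up",f,None if j is None else np.round(j,2).tolist())
E
```

```text
scene 472 211 floor fit z0,dx,dy [2.7741e+01 2.5000e-03 5.1000e-03] rails x [-54.5  50.4] y [-32.  33.] [[-56.099998474121094, -32.400001525878906], [58.20000076293945, -32.599998474121094], [58.29999923706055, 33.0], [-56.0, 33.20000076293945]] [np.float64(47.3), np.float64(47.9), np.float64(47.7)]
0 1 [[-0.12, 0.49, -0.73, 2.43, 1.97, 0.71, -2.41], None, None, None]
   up 1 [0.24, 0.43, -0.44, 2.1, 0.29, 0.67, -0.7]
   up -1 [0.72, 0.68, -1.12, 2.07, 0.8, 0.91, 1.98]
0 -1 [[-0.07, 0.51, -0.78, 2.42, 1.96, 0.74, 0.75], [-0.03, 0.44, -0.85, 2.45, 1.87, 0.72, 0.8], None, None]
   up 1 [0.72, 0.68, -1.12, 2.07, 0.8, 0.91, 1.98]
   up -1 [0.24, 0.43, -0.44, 2.1, 0.29, 0.67, -0.7]
-5 1 [[-0.21, 0.5, -0.69, 2.4, 1.83, 0.78, -2.35], [-0.34, 0.38, -0.56, 2.43, 1.75, 0.69, -2.33], [-0.26, 0.32, -0.68, 2.44, 1.64, 0.7, -2.24], [0.18, 0.43, -1.25, 2.43, 1.56, 0.94, -2.13]]
   up 1 [0.16, 0.44, -0.41, 2.08, 0.37, 0.74, -0.81]
   up -1 [0.8, 0.69, -1.15, 2.09, 0.77, 0.83, 2.04]
-5 -1 [[-0.13, 0.53, -0.79, 2.39, 1.82, 0.84, 0.82], [-0.1, 0.47, -0.86, 2.41, 1.74, 0.83, 0.87], [-0.06, 0.39, -0.93, 
[... 1244 characters left out ...]
]]
   up 1 [0.51, 0.71, -1.05, 2.01, 0.88, 1.16, 1.82]
   up -1 [0.53, 0.45, -0.6, 2.14, -0.0, 0.53, -0.31]
-20 1 [[-0.85, 0.49, -0.1, 2.31, 1.43, 0.77, -2.22], [-0.72, 0.44, -0.3, 2.32, 1.39, 0.86, -2.17], [-0.58, 0.4, -0.49, 2.33, 1.33, 0.95, -2.13], [-0.43, 0.37, -0.71, 2.34, 1.29, 1.03, -2.09]]
   up 1 [-0.03, 0.5, -0.35, 2.01, 0.55, 0.96, -1.05]
   up -1 [1.01, 0.78, -1.24, 2.14, 0.68, 0.67, 2.24]
-20 -1 [[-0.28, 0.63, -0.8, 2.28, 1.54, 1.15, 0.93], [-0.27, 0.58, -0.86, 2.3, 1.48, 1.16, 0.95], [-0.24, 0.52, -0.91, 2.32, 1.41, 1.16, 0.99], [-0.22, 0.46, -0.97, 2.33, 1.34, 1.17, 1.02]]
   up 1 [0.44, 0.73, -1.02, 1.99, 0.9, 1.25, 1.78]
   up -1 [0.64, 0.48, -0.66, 2.15, -0.1, 0.51, -0.18]
```

The tray floor reads 27.7 mm high, level and centred, so it is home. Now I grasp the red comb with phi = -10.

Run:
```python
from stand import *
fingers.set_gripper(34,15)
p,z,cx=grasp(-10,75); q=rv(z,-cx); tip(p,q,joint=True); say("pre")
print(np.round(status.read_joint_pos(),2))
for l,v in((30,150),(8,80),(0,50)):
    p,z,cx=grasp(-10,l); tip(p,q,v); say(l)
fingers.set_gripper(2,25); say("grip",status.read_gripper_force())
```

```text
pre t 33.25 F [ 0.4 -0.6  0.1] p [450.7 216.9  89.4] op 34.3
[-0.1   0.39 -0.96  2.4   1.5   0.93  0.99]
30 t 33.7 F [ 0.4 -0.5 -0.1] p [477.8 220.3  53.6] op 33.6
8 t 34.12 F [-0.3 -0.2  0.7] p [490.9 222.7  36.7] op 34.2
0 t 34.43 F [-0.6 -0.1  0.7] p [496.  223.3  29.9] op 33.5
grip 24.993892908096313 t 35.02 F [ 0.4 -1.1  0.3] p [496.3 223.5  30.4] op 7.3
```

```bash
cat >> stand.py <<'E'
a_=np.radians(-10); QU=rv(np.array([0,0,-1])*np.cos(a_)+Vv*np.sin(a_),-U)
NX=-32
def combseen(names=("scene","top")):
    """red comb above the tray: bar points in stand frame"""
    for n in names:
        c=cam(n); H,Sa,V=cv2.split(cv2.cvtColor(c["color"],cv2.COLOR_RGB2HSV)); b=(230,130,400,330)
        m=box(c,*b)&((H<8)|(H>172))&(Sa>130); 
        if m.sum()<30: print(n,"hidden"); continue
        uv,P=cloud(c,m); Q=np.c_[(P-O)@U,(P-O)@Vv,P[:,2]]; Q=Q[(abs(Q[:,0]+32)<25)&(abs(Q[:,1])<60)]
        if len(Q)<30: print(n,"few",len(Q)); continue
        f=np.linalg.lstsq(np.c_[np.ones(len(Q)),Q[:,1],Q[:,2]-Q[:,2].mean()],Q[:,0],rcond=None)[0]
        print(n,len(Q),"x face",f[0].round(1),"dx/dy",f[1].round(3),"dx/dz",f[2].round(3),"y",np.percentile(Q[:,1],[1,99]).round(1),"z",np.percentile(Q[:,2],[1,50,99]).round(1))
E
python3 - <<'E'
from stand import *
p,z,cx=grasp(-10,0); q=rv(z,-cx)
tip(grasp(-10,12)[0],q,60); say("l12",status.read_gripper_force())
tip(grasp(-10,75)[0],q,150); say("l75",status.read_gripper_force())
tip(S(NX,0,118),QU,joint=True); tip(S(NX,0,100),QU,100); say("over",status.read_gripper_force()); robot.dwell(.2)
combseen()
s=cam("scene"); save("over",s["color"][170:320,250:410].repeat(5,0).repeat(5,1)[:600])
H,Sa,V=cv2.split(cv2.cvtColor(s["color"],cv2.COLOR_RGB2HSV)); uv,P=cloud(s,box(s,185,265,285,360)&(H>100)&(H<125)&(Sa>150)); print("blue",P.mean(0).round(1))
E
```

```text
l12 24.993363618850708 t 35.37 F [0.5 0.1 1. ] p [488.6 222.6  40.2] op 7.7
l75 24.99470829963684 t 35.93 F [ 0.1 -1.2 -0.3] p [450.3 216.9  88.9] op 7.5
over 24.994469583034515 t 37.36 F [ 0.1  0.1 -0.1] p [485.8  11.6  69.1] op 7.7
scene 839 x face -36.7 dx/dy -0.004 dx/dz -0.029 y [-42.2  40.5] z [ 75.6  98.  119.2]
top hidden
blue [398.8 218.4  66.9]
```

View pics/over.png

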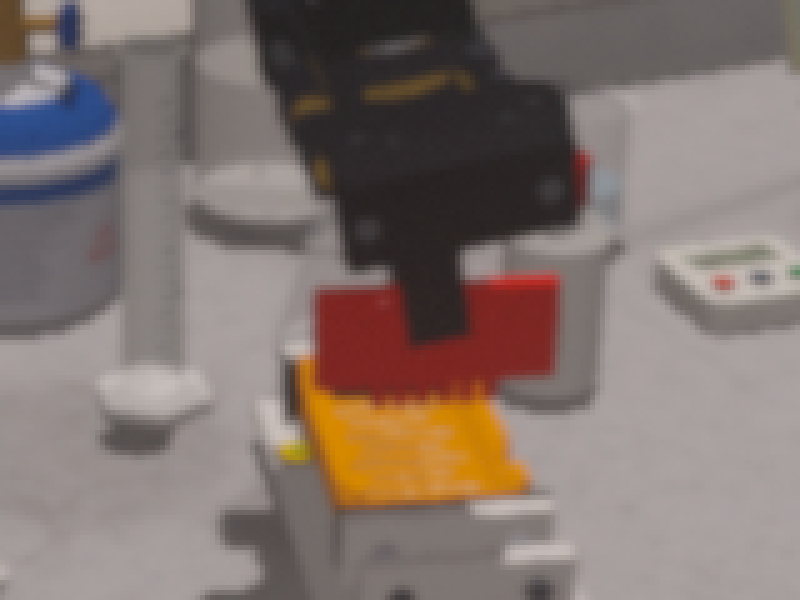

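The comb hangs upright and square over the notch end. Its measured centre is x -32.7, y -0.9, with tilt 0.03, which agrees with the commanded pose. Now I lower it while watching force.

Run:
```python
from stand import *
tip(S(NX,1,72),QU,100); say("72"); z=70
while z>=55:
    tip(S(NX,1,z),QU,50); f=np.array(status.read_ft_force()); print(z,f.round(1),"U",(f@U).round(1),(status.read_ee_pos()[2]+D*np.cos(a_)).round(1))
    if f[2]>5: break
    z-=1.5
say("end"); combseen(("scene",))
```

```text
72 t 38.14 F [ 0.6 -0.5 -0.5] p [486.6  11.9  41.2] op 7.8
70 [ 1.1  0.3 -1. ] U 1.0 70.2
68.5 [ 0.  -0.3  0. ] U 0.1 68.6
67.0 [ 0.1 -1.  -0.3] U 0.4 66.9
65.5 [ 0.8  0.5 -1.4] U 0.6 65.5
64.0 [ 1.5 -0.1 -1.5] U 1.5 64.0
62.5 [ 1.9 -0.2 -1.5] U 1.8 62.5
61.0 [ 3.1 -0.6 -0.8] U 3.1 61.0
59.5 [ 2.2 -1.  -0.9] U 2.4 59.5
58.0 [ 2.3 -1.1  4.4] U 2.6 58.6
56.5 [-1.2 -1.4 17.4] U -0.7 58.4
end t 40.64 F [-1.2 -1.4 17.4] p [487.6  11.7  28.3] op 7.9
scene 760 x face -36.3 dx/dy -0.005 dx/dz -0.03 y [-41.4  43.3] z [33.1 58.1 77.3]
```

It bottomed at tip height 58.5, as predicted for home. Release, withdraw and verify.

Run:
```python
from stand import *
tip(S(NX,1,58.5),QU,50); fingers.set_gripper(30,10); say("open")
z=Ro.from_rotvec(QU).as_matrix()[:,2]; tip(np.array(S(NX,1,58.5))-60*z,QU,120)
tip([430,180,190],QS,joint=True); robot.dwell(.3); say("away"); combseen(); check()
s=cam("scene"); save("final",s["color"][190:310,260:420].repeat(5,0).repeat(5,1))
H,Sa,V=cv2.split(cv2.cvtColor(s["color"],cv2.COLOR_RGB2HSV)); uv,P=cloud(s,box(s,185,265,285,360)&(H>100)&(H<125)&(Sa>150)); print("blue",P.mean(0).round(1) if len(P) else None)
```

```text
open t 41.65 F [ 0.1 -0.1  0.6] p [487.1  11.8  28.3] op 29.9
away t 43.96 F [-0.1  0.8  0.2] p [430.1 179.7 159.2] op 29.8
scene 890 x face -36.1 dx/dy 0.001 dx/dz -0.004 y [-40.7  42.9] z [33.7 60.8 77.6]
top 465 x face -34.9 dx/dy -0.001 dx/dz 0.089 y [-43.7  39.4] z [42.2 68.6 77.6]
scene 10 111 floor fit z0,dx,dy  rails x [-55.2  51.2] y [-36.   32.9] [[-55.400001525878906, 32.900001525878906], [-55.400001525878906, -36.79999923706055], [52.900001525878906, -36.79999923706055], [52.900001525878906, 32.900001525878906]] [np.float64(47.3), np.float64(nan), np.float64(48.0)]
blue [396.1 235.4  66.6]stand.py:19: RuntimeWarning: Mean of empty slice.
  print(n,len(fl),len(ra),"floor fit z0,dx,dy",np.linalg.lstsq(np.c_[np.ones(len(fl)),fl[:,:2]],fl[:,2],rcond=None)[0].round(4) if len(fl)>20 else"", "rails x",np.percentile(ra[:,0],[1,99]).round(1),"y",np.percentile(ra[:,1],[1,99]).round(1),rect(ra)[0],[ra[(ra[:,0]>a)&(ra[:,0]<a+30)][:,2].mean().round(1) for a in(-55,-15,25)])
  ret = ret.dtype.type(ret / rcount)
```

View pics/final.png

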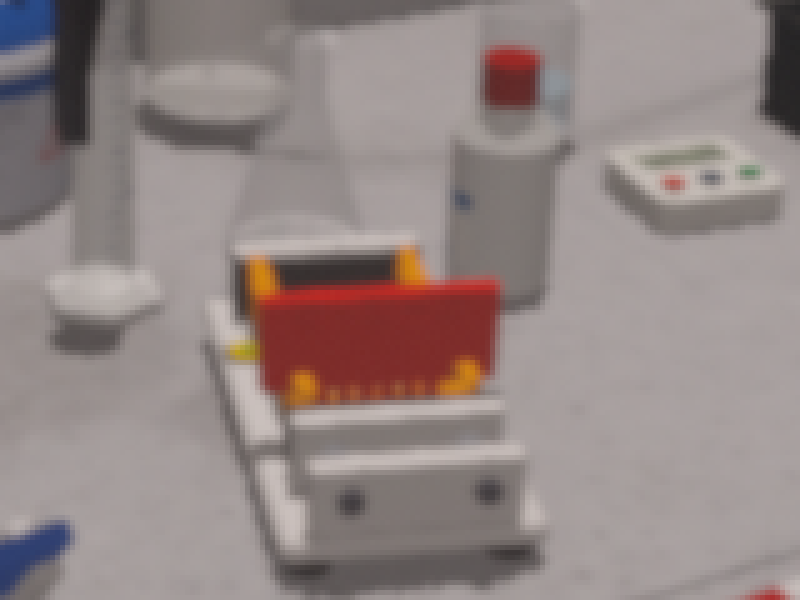

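The comb stands upright in both notches (crop 260–500, 285–400) with its top at 77.6 mm. The tray is level and the glassware is where it was. Blue's centroid shifted only because the raised arm hides part of the rack. Handing in.

```bash
python3 -c "
from rig import order
print(order.hand_in())"
```

```text
the job is handed in; nothing more can be done
None
```

I handed the job in at about 44 s of the 72 s allowed: by the last camera check the tray is home on the bed and the red comb stands upright in its notches, but hand-in returned no verdict, and the arm hid part of the blue comb in that view, so its unchanged place rests on the earlier check, just after the red comb came out.

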